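Square the permit card and hold the spring clip open over it

TASK

On the foyer table, first slide the yellow permit card along the groove of its wooden stand until its end is flush against the brass stop. Then squeeze the handles of the orange spring clip so that it lets go of its steel tongue, carry it over, and hold its jaws wide open around the card's top edge at the red stripe, one jaw on each side, both jaw tips well below the edge and the clip square to the card but not touching it, so that a note can be slipped in. Finish while still holding the clip open there, with the card upright in the groove against the stop, and leave the owl, magnifying glass and green key alone.

Things in the scene. Friction and masses are not known exactly. Their poses are not given: they have to be found in the camera images.
- card_stand: Fixed wooden stand, base 70 (x) x 200 (y) x 10 mm, yaw varies; origin: centre of the underside, on the table. A groove 6.5 mm wide runs along its y at x = 0, floor 10 mm above the table, walls 6 mm thick from y = -90 to 90 mm with tops at 35 mm. The -y end is open; at the +y end (y = 90 to 100) stands the brass stop, 24 mm wide (x), top at 65 mm.
- stop_face (a point): Point on the brass stop's face that looks to -y of the card stand, at the groove floor: (0, 90, 10) mm in the stand's frame. Axes as the stand's.
- card: Loose rigid yellow plastic card upright in the groove, 5 (x) x 100 (y) x 85 mm (z), about 50 g, red stripe 12 mm wide across the middle of its length. Origin: centre of its underside; z up the card, y along the groove towards the stop. It starts 35 to 65 mm short of the stop, slides easily and may lean a few degrees. Top edge 95 mm above the table.
- card_edge (a point): Lower corner of the card's end that faces the stop: (0, 50, 0) mm in the card's frame. It meets point stop_face when the card is home.
- card_top (a point): Middle of the card's top edge, on the red stripe: (0, 0, 85) mm in the card's frame.
- clip_stand: Fixed clip stand: dark wooden base 80 (x) x 90 (y) x 12 mm with an upright steel tongue 5 mm thick (x), 64 mm wide (y), its top 75 mm above the table. Origin at the centre of the underside. Its yaw varies.
- clip: Loose orange spring clip, about 70 g, like a big clothes peg, biting the clip stand's tongue: jaws down, handles up. Origin: middle of the underside of its dark core bar (10 x 44 x 12 mm), resting on the tongue's top; z up, y along the axle (at z = 6 mm), x the way it opens. Jaws 50 mm wide (y), down to z = -24 mm. Turning it half round z makes no difference.
- clip_grip (a point): Middle between the handles at the height to squeeze, (0, 0, 36) mm in the clip's frame. Squeeze along the clip's x. The handles are flat plates 34 mm wide (y), splaying upward to z = 47 mm: closed they measure about 46 mm over their outsides at the top and 37 mm here; fully squeezed they stand parallel, about 15 mm over their outsides.
- jaw_a (a joint): Opening angle of each half of the clip (both move alike), rad: 0 while it bites the 5 mm tongue, 0.36 fully open against its inner stop (about 25 mm between the jaw tips, 21 mm between the tops of their 6 mm high lips). Squeezing at clip_grip takes about 5 N at first, 10 N when fully open; its spring shuts it when let go. Wide open means 0.2 or more.
- jaw_a_tip (a point): Inner lower edge of the jaw on the clip's +x side, at (2.5, 0, -24) mm in the clip's frame when the joint is 0; opened fully it moves about 10 mm to +x and rises about 3 mm.
- jaw_b_tip (a point): The same on the clip's -x side; it moves to -x when the clip opens.
- owl: Loose ceramic owl figurine, white and blue, 72 mm wide, 122 mm high, a bystander at the far side; origin at the centre of its underside.
- magnifier: Loose chrome magnifying glass lying flat, a bystander on the left: ring 86 mm across centred at the origin (on the table), handle along its -x to 145 mm, 10 mm thick.
- bike_key: Loose green plastic bike lock key lying flat, a bystander on the right, 70 x 26 x 7 mm; origin near its middle on the table.
Mind the look-alikes: they are no part of the job. Of the things that look like the clip, the smallest one is meant.

How it is judged:
On the way, in this order (a step that is already met when the one before it is completed fails the run):
1. the card stands in the groove with its end flush against the brass stop (y of card_edge in the frame of stop_face between -0.004 and 0.003 m and angle between card's own z axis and vertical below 0.15 rad and z of card_edge in the frame of stop_face between -0.003 and 0.004 m), for 0.2 s.
2. the clip is spread open and off its tongue (value of joint jaw_a above 0.2 rad and distance between clip and clip_stand above 0.105 m), for 0.2 s.
At the end, for the whole second after the job is handed in: Card upright, its end within 4 mm of the stop; fingers hold the clip open (at least 0.2 rad) and still, a jaw tip each side, 4 mm from the card's mid-plane and 4 mm below its top edge, within 15 mm of the stripe's middle, within 0.26 rad of square, touching neither card nor stand (all of step 1 and value of joint jaw_a above 0.2 rad and z of each of jaw_a_tip, jaw_b_tip in the frame of card below 0.081 m and ((x of jaw_a_tip in the frame of card above 0.004 m and x of jaw_b_tip in the frame of card below -0.004 m) or (x of jaw_b_tip in the frame of card above 0.004 m and x of jaw_a_tip in the frame of card below -0.004 m)) and y of clip in the frame of card between -0.015 and 0.015 m and angle between the y axis of clip and the y axis of card, either way round below 0.26 rad and contact force between clip and card below 0.3 N and contact force between clip and card_stand below 0.3 N and contact force between the fingers and clip above 2 N and linear speed of clip below 0.03 m/s); the arm keeps its last pose, push and grip.
It fails at once if the owl is moved by more than 30 mm (distance of owl from where it was at the start of the episode above 0.03 m).
It fails at once if the magnifier is moved by more than 30 mm (distance of magnifier from where it was at the start of the episode above 0.03 m).
It fails at once if the bike key is moved by more than 30 mm (distance of bike_key from where it was at the start of the episode above 0.03 m).
It also fails if it takes over 51 s, if anything falls off the work surface, if the arm or the gripper's body presses on something with over 40 N, if the wrist force passes 120 N, or if a joint passes its speed limit or range.

ROBOT

A 6-joint arm with a two-finger parallel gripper is mounted at the origin on the work surface. World frame = base frame: x ahead of the robot, y to its left, z up, the work surface at z = 0. Lengths are in m, angles in rad, forces in N, time in s.
With the tool pointing down it reaches from about 0.275 to 0.825 m from the base axis. Payload 4.9 kg.
Tool frame: the origin (TCP) lies midway between the tips of the shut fingers; the grasp point (between the pads) lies 19 mm behind it (bot.grip_depth is the distance from the TCP to the grasp point, in m); z points along the fingers, y is the line along which they close (so a half turn about z gives the same grasp; the last joint's range is limited). The gripper opens to 85 mm and grips with 20 to 120 N. Pads are 22 mm wide; open, the fingers measure 114 mm over their backs; the gripper's body (76 mm by 85 mm) begins 54 mm behind the grasp point. The pads swing forward as they close: fully open they stand 13 mm farther back than shut.
Start: joints at [-1.402, 0.326, -0.193, 1.052, 0, 1.437], TCP at [0.164, -0.525, 0.231] pointing down, gripper open.
Joint ranges: [-2.65, 2.65], [-0.97, 1.79], [-1.3, 1.35], [-1.93, 2.1], [-1.47, 1.37], [-3.14, 3.14]. Speed limits (rad/s): [2.57, 2.57, 3.14, 3.14, 3.14, 3.14].

INTERFACE

Orientations are given as a unit quaternion [w, x, y, z].
In Python, from cell import bot gives the robot as it stands. Calls block until the motion is done:
- bot.move_pose(position, orientation): joint-space move of the TCP to a pose.
- bot.move_linear(position, speed=0.15, rotation=None, until_force=None): straight line of the TCP; rotation=None keeps the orientation; speed is the mean speed in m/s. With until_force (N) it stops when the force on the tool has changed by that much, and returns True; else False.
- bot.goto_joints(angles): joint-space move.
- bot.set_gripper(opening, grasp_force=None): opening from 0.0 (shut) to 1.0 (fully open); grasp_force is the grip in N (None keeps the last); returns when the fingers have stopped.
- bot.wait(seconds).
- bot.solve_ik(position, orientation): joint angles nearest the present ones, or None.
- bot.camera(name): name is "scene" or "side" or "wrist"; returns the picture (400x640x3 uint8, red, green, blue); there is no depth.
- bot.calibration(name): a dict with "mtx" (3x3 intrinsics, pixels), "extrinsics" (4x4, takes a point from world to camera coordinates); the wrist camera has in their place "hand_eye" (4x4, takes a point from camera to tool coordinates, whose origin is the TCP and whose axes are the flange's). Camera axes: x right, y down, z forward; pixel columns grow to the right and rows downward; lengths in m; the calibration is good to about 2 mm. The wrist camera is an equidistant fisheye: a pixel r from the principal point sees the ray r / f radians off the axis. A picture is of the moment at which its call begins: read the wrist's pose just before it. calibration takes no time and is no camera call.
A pose or a line that the arm cannot do raises bot.PlanningError and nothing moves.
- bot.close_job(): hands the job in; it is judged then, once.
Trained networks look in the newest picture that a camera, given by its name, has taken for a name from the list of things; names that differ only in an ending like _2 or _b are one class to them, and where a whole thing is asked for, a point or a joint stands for the part that bears it (a point fixed in the world has none). Each returns a list of dicts, best first, with "confidence" (0 to 1); they miss things now and then, are a little off and sometimes report something else, mostly with a low value. They report only what shows in the picture. A call takes as long as a camera call. They do not tell look-alikes from the thing itself.
- bot.search_frame(camera, thing): "bbox" ([left, top, width, height] in pixels, round what is visible of it).
Readings, each from a call of its own:
- bot.read_clock(): time.
- bot.read_joint_positions(): joint angles.
- bot.read_joint_vel(): joint speeds.
- bot.read_joint_efforts(): joint torques, N m.
- bot.read_position(): TCP position.
- bot.read_tool_rot(): TCP orientation.
- bot.read_ft_force(): force on the tool from outside, world axes, zero at the start.
- bot.read_moment(): the same for the moment, N m.
- bot.read_gripper_width(): opening from 0.0 (shut) to 1.0 (fully open).
- bot.read_finger_force(): force on a finger pad.
Only numpy, scipy, OpenCV 4.12 (cv2) and the standard library are available. Lean on these libraries where they do the work, as an engineer would, in place of code of your own. Each camera call takes 0.05 s, during which the arm holds its last target. There are 200 camera calls.

## Working session

There is one attempt and no reset: what is moved stays moved. The work goes in short steps, each a Python script; the robot and the scene stay as the last script left them, time stands still between calls to the robot, and variables do not carry over. Pictures are saved under pics/ and viewed, at most 10 in all, crops included, and the job is handed in when it is done.

```bash
ls; mkdir -p pics; python3 - <<'E'
from cell import bot
import cv2,numpy as np
for n in("scene","side"):
    im=bot.camera(n); cv2.imwrite(f"pics/{n}0.png",im[:,:,::-1])
    c=bot.calibration(n); print(n,c["mtx"].round(1).tolist(),c["extrinsics"].round(4).tolist())
    for t in("card","card_stand","clip","clip_stand","owl","magnifier","bike_key"):
        print(t,[([int(x) for x in d["bbox"]],round(d["confidence"],2)) for d in bot.search_frame(n,t)])
print({k:np.round(v,3).tolist() for k,v in bot.calibration("wrist").items()}, bot.read_clock(),bot.read_tool_rot())
E
```

```text
pics
scene [[422.5, 0.0, 322.5], [0.0, 422.5, 200.7], [0.0, 0.0, 1.0]] [[-0.2014, 0.9794, 0.0146, 0.1354], [0.8223, 0.1772, -0.5408, -0.4358], [-0.5322, -0.0969, -0.8411, 1.6056], [0.0, 0.0, 0.0, 1.0]]
card [([236, 163, 35, 18], 0.84)]
card_stand [([235, 167, 62, 29], 0.71), ([360, 192, 12, 11], 0.34)]
clip [([368, 150, 29, 35], 0.85), ([356, 182, 16, 22], 0.69), ([401, 190, 25, 34], 0.66)]
clip_stand [([345, 198, 33, 24], 0.92), ([235, 168, 35, 15], 0.41)]
owl [([331, 246, 32, 36], 0.62)]
magnifier [([472, 205, 32, 44], 0.84), ([357, 191, 17, 13], 0.47)]
bike_key [([174, 166, 15, 10], 0.46)]
side [[395.0, 0.0, 322.8], [0.0, 395.0, 194.4], [0.0, 0.0, 1.0]] [[-0.8628, -0.5053, -0.0141, 0.4961], [-0.2655, 0.4767, -0.838, 0.2331], [0.4302, -0.7193, -0.5454, 0.9801], [0.0, 0.0, 0.0, 1.0]]
card [([370, 160, 2, 24], 0.47)]
card_stand [([357, 173, 27, 35], 0.93)]
clip [([337, 223, 20, 47], 0.83), ([303, 207, 17, 26], 0.8), ([277, 233, 28, 43], 0.78)]
clip_stand [([297, 228, 35, 25], 0.84)]
owl [([246, 187, 26, 35], 0.88)]
magnifier [([197, 320, 52, 66], 0.65)]
bike_key [([303, 203, 13, 25], 0.74), ([300, 230, 29, 19], 0.16)]
{'mtx': [[309.707, 0.0, 321.23], [0.0, 309.707, 197.322], [0.0, 0.0, 1.0]], 'hand_eye': [[0.0, -0.957, -0.292, 0.073], [1.0, 0.001, -0.001, 0.001], [0.001, -0.292, 0.957, -0.142], [0.0, 0.0, 0.0, 1.0]]} 0.8 [ 2.62512774e-05  9.88559271e-01  1.50832908e-01 -8.32304154e-06]
```

```bash
python3 - <<'E'
import cv2,numpy as np
a=cv2.imread("pics/scene0.png")[130:300,150:520]; b=cv2.imread("pics/side0.png")[140:300,230:430]
cv2.imwrite("pics/crop_a.png",cv2.resize(a,None,fx=2.15,fy=2.15,interpolation=2))
cv2.imwrite("pics/crop_b.png",cv2.resize(b,None,fx=3.7,fy=3.7,interpolation=2))
E
```

```text
(no output)
```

View pics/crop_a.png

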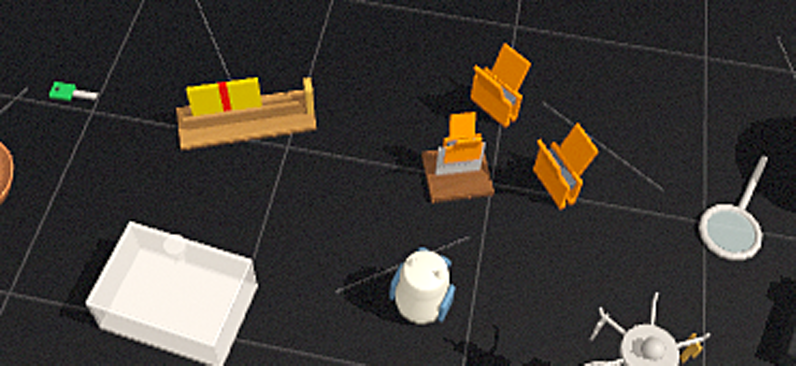

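View pics/crop_b.png

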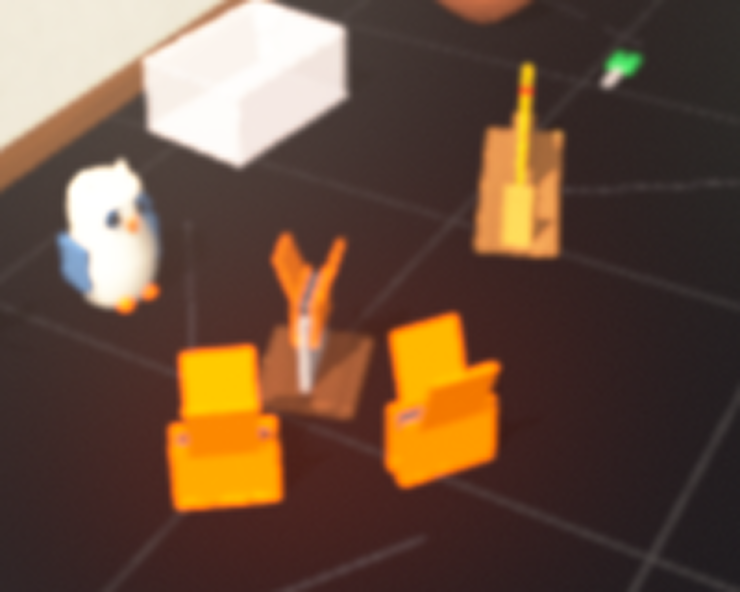

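```bash
cat > h.py <<'E'
import numpy as np, cv2
from scipy.spatial.transform import Rotation as R
from cell import bot
def quat(r): q=r.as_quat(); return [q[3],q[0],q[1],q[2]]
def down(yaw): # tool z down, tool y (closing) along world direction yaw
    y=np.array([np.cos(yaw),np.sin(yaw),0]); z=np.array([0,0,-1.]); return quat(R.from_matrix(np.c_[np.cross(y,z),y,z]))
def toolpose():
    p=np.array(bot.read_position()); q=bot.read_tool_rot(); T=np.eye(4)
    T[:3,:3]=R.from_quat([q[1],q[2],q[3],q[0]]).as_matrix(); T[:3,3]=p; return T
def ray(n,uv,T=None):
    c=bot.calibration(n); K=np.array(c["mtx"])
    if n=="wrist":
        M=T@np.array(c["hand_eye"]); d=(np.array(uv)-K[:2,2])/K[0,0]; r=np.linalg.norm(d)
        v=np.r_[d/max(r,1e-9)*np.sin(r),np.cos(r)]
    else: M=np.linalg.inv(c["extrinsics"]); v=np.linalg.inv(K)@np.r_[uv,1]
    return M[:3,3],M[:3,:3]@v
def at_z(n,uv,z,T=None):
    o,v=ray(n,uv,T); return o+v*(z-o[2])/v[2]
def proj(n,P,T=None):
    c=bot.calibration(n); K=np.array(c["mtx"])
    M=np.linalg.inv(T@np.array(c["hand_eye"])) if n=="wrist" else np.array(c["extrinsics"])
    X=np.atleast_2d(P)@M[:3,:3].T+M[:3,3]
    if n=="wrist":
        s=np.linalg.norm(X[:,:2],axis=1); X2=X[:,:2]/s[:,None]*np.arctan2(s,X[:,2])[:,None]
        return X2*K[0,0]+K[:2,2]
    return X[:,:2]/X[:,2:]*K[0,0]+K[:2,2]
E
python3 - <<'E'
from h import *
S=lambda u,v:(150+u/2.15,130+v/2.15); D=lambda u,v:(230+u/3.7,140+v/3.7)
for l,p,z in [("stFL",(182,149),0),("stFR",(315,129),0),("cardL",(188,87),.095),("cardR",(258,78),.095),("stripe",(224,82),.095),("stopTop",(308,82),.065),
 ("csFL",(433,201),0),("csFR",(492,193),0),("csBL",(423,153),.012),("clip",(462,140),.075),("tongueL",(437,173),.012),("tongueR",(483,167),.012),("owl",(422,318),0),("look1",(497,110),0),("look2",(560,190),0)]: print(l,at_z("scene",S(*p),z).round(3))
for l,p,z in [("stripe",(526,90),.095),("stopTop",(518,185),.065),("stFL",(474,250),0),("stFR",(559,256),0),("csF",(262,402),0),("csR",(350,417),0),("tong",(304,390),.012),("clip",(310,310),.07)]: print("side",l,at_z("side",D(*p),z).round(3))
print(bot.read_position())
E
```

```text
stFL [ 0.589 -0.298  0.   ]
stFR [ 0.514 -0.117  0.   ]
cardL [ 0.544 -0.288  0.095]
cardR [ 0.508 -0.197  0.095]
stripe [ 0.525 -0.241  0.095]
stopTop [ 0.479 -0.133  0.065]
csFL [0.598 0.074 0.   ]
csFR [0.567 0.154 0.   ]
csBL [0.529 0.047 0.012]
clip [0.538 0.099 0.075]
tongueL [0.558 0.072 0.012]
tongueR [0.535 0.135 0.012]
owl [ 0.774  0.089 -0.   ]
look1 [0.422 0.142 0.   ]
look2 [0.542 0.248 0.   ]
side stripe [ 0.523 -0.243  0.095]
side stopTop [ 0.481 -0.136  0.065]
side stFL [ 0.51  -0.116  0.   ]
side stFR [ 0.441 -0.143  0.   ]
side csF [0.562 0.146 0.   ]
side csR [0.495 0.127 0.   ]
side tong [0.534 0.13  0.012]
side clip [0.541 0.106 0.07 ]
[ 0.16403072 -0.52500802  0.23129597]
```

```bash
python3 - <<'E'
from h import *
yw=np.radians(22); yd=np.array([-np.sin(yw),np.cos(yw),0]); c=np.array([.519,-.221,0])
bot.move_pose((c-.096*yd+[0,0,.28]).tolist(),down(yw)); bot.set_gripper(0.0)
T=toolpose(); im=bot.camera("wrist"); np.save("T1.npy",T); cv2.imwrite("pics/w1.png",im[:,:,::-1])
print(T.round(3).tolist(), bot.read_joint_positions(), bot.read_clock())
for t in("card","card_stand"): print(t,bot.search_frame("wrist",t))
E
```

```text
[[-0.375, 0.927, -0.0, 0.555], [0.927, 0.375, -0.0, -0.31], [-0.0, -0.0, -1.0, 0.28], [0.0, 0.0, 0.0, 1.0]] [-6.25346031e-01  4.67537113e-01  1.44934653e-01  1.24819598e+00
 -1.74279989e-05  5.61376943e-01] 3.2667
card [{'bbox': [316.9, 61.3, 6.3, 94.6], 'confidence': 0.86}]
card_stand [{'bbox': [294.7, 4.4, 51.3, 163.2], 'confidence': 0.97}]
```

View pics/w1.png

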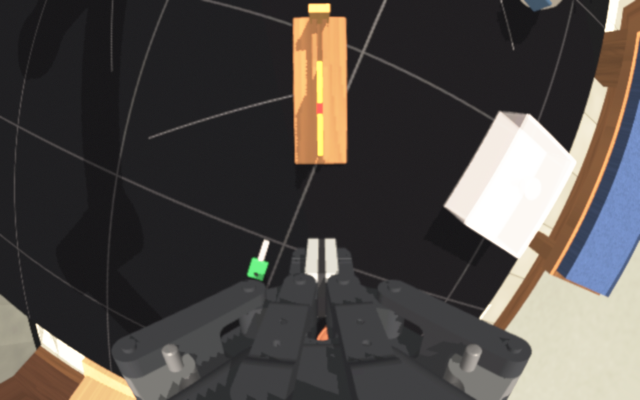

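```bash
python3 - <<'E'
from h import *
T=np.load("T1.npy")
for l,p,z in [("near",(320,156),.095),("far",(320,62),.095),("stripe",(320,108),.095),("stop",(319.5,4),.065),("BL",(294,163),.01),("BR",(347,163),.01),("TL",(294,17),.01),("TR",(346,17),.01),("key",(260,262),.0)]:
    P=at_z("wrist",p,z,T); yw=np.radians(22); d=P-[.519,-.221,0]; print(l,P.round(3),"stand x,y",round(d@[np.cos(yw),np.sin(yw),0],4),round(d@[-np.sin(yw),np.cos(yw),0],4))
E
```

```text
near [ 0.545 -0.292  0.095] stand x,y -0.0023 -0.0757
far [ 0.508 -0.199  0.095] stand x,y -0.0023 0.0245
stripe [ 0.526 -0.245  0.095] stand x,y -0.0022 -0.0245
stop [ 0.479 -0.129  0.065] stand x,y -0.003 0.0999
BL [ 0.521 -0.327  0.01 ] stand x,y -0.038 -0.0989
BR [ 0.587 -0.3    0.01 ] stand x,y 0.0338 -0.0989
TL [ 0.447 -0.142  0.01 ] stand x,y -0.037 0.1004
TR [ 0.511 -0.116  0.01 ] stand x,y 0.0314 0.1003
key [ 0.525 -0.495  0.   ] stand x,y -0.097 -0.2565
```

```bash
cat >> h.py <<'E'
YW=np.radians(22); XD=np.array([np.cos(YW),np.sin(YW),0]); YD=np.array([-np.sin(YW),np.cos(YW),0]); C=np.array([.517,-.222,0])
def st(x,y,z): return (C+x*XD+y*YD+[0,0,z]).tolist()
E
python3 - <<'E'
from h import *
bot.move_linear(st(0,-.105,.05),speed=.25)
print(bot.move_linear(st(0,.005,.05),speed=.06,until_force=5), ((np.array(bot.read_position())-C)@YD).round(4), bot.read_ft_force())
T=toolpose();im=bot.camera("wrist"); cv2.imwrite("pics/w2.png",im[:,:,::-1])
bot.wait(.2)
bot.move_linear(st(0,-.05,.05),speed=.2); bot.move_linear(st(0,-.05,.28),speed=.3)
T=toolpose();im=bot.camera("wrist"); cv2.imwrite("pics/w3.png",im[:,:,::-1]); np.save("T3.npy",T)
b=bot.search_frame("wrist","card")[0]["bbox"]; print(b)
for v in (b[1],b[1]+b[3]):
    P=at_z("wrist",(b[0]+b[2]/2,v),.095,T)-C; print(P@XD,P@YD)
print(bot.read_clock())
E
```

```text
True -0.0207 [ 0.00384154 -1.21331905  1.26718721]
[318.7, 44.1, 5.9, 96.5]
-0.0015935202601835357 0.09128859683962973
-0.0015120987558580588 -0.011346262899439874
7.2917
```

```bash
python3 - <<'E'
from h import *
yw=np.radians(21)
bot.move_pose([.54-.06*-np.sin(yw),.103-.06*np.cos(yw),.28],down(yw)); bot.set_gripper(1.0)
T=toolpose();im=bot.camera("wrist"); np.save("T4.npy",T)
cv2.imwrite("pics/w4.png",cv2.resize(im[:300,170:470,::-1],None,fx=2,fy=2,interpolation=2))
cv2.imwrite("pics/w4f.png",im[:,:,::-1])
for t in("clip","clip_stand"): print(t,[([int(x) for x in d["bbox"]],round(d["confidence"],2)) for d in bot.search_frame("wrist",t)])
print(proj("wrist",[.54,.103,.087],T),bot.read_clock())
E
```

```text
clip [([301, 102, 50, 45], 0.85), ([190, 18, 77, 70], 0.66)]
clip_stand [([292, 86, 62, 68], 0.68), ([209, 244, 54, 103], 0.4)]
[[322.15292524 118.61870103]] 9.4333
```

View pics/w4.png

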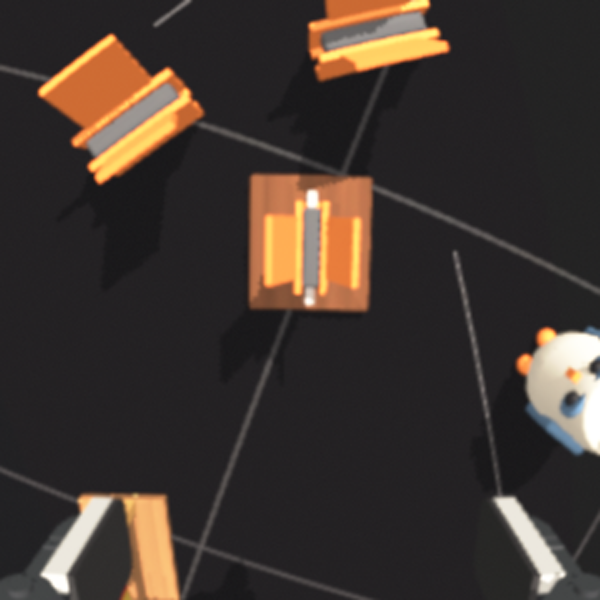

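```bash
python3 - <<'E'
from h import *
T=np.load("T4.npy")
for l,p,z in [("t1",(312,192),.075),("t2",(309,303),.075),("core1",(313,208),.087),("core2",(311,290),.087),("hL1",(265,216),.122),("hL2",(265,288),.122),("hR1",(360,219),.122),("hR2",(357,288),.122)]:
    P=at_z("wrist",(170+p[0]/2,p[1]/2),z,T); print(l,P.round(4))
E
```

```text
t1 [0.535  0.1278 0.075 ]
t2 [0.556  0.0688 0.075 ]
core1 [0.5386 0.1195 0.087 ]
core2 [0.5537 0.0774 0.087 ]
hL1 [0.5182 0.1072 0.122 ]
hL2 [0.5305 0.0743 0.122 ]
hR1 [0.5612 0.1223 0.122 ]
hR2 [0.5723 0.0905 0.122 ]
```

```bash
python3 - <<'E'
from h import *
yw=np.radians(19.8); p=[.5457,.0985]
bot.move_pose(p+[.2],down(yw)); bot.move_linear(p+[.092],speed=.15)
bot.set_gripper(0.0,grasp_force=30)
print(bot.read_gripper_width(),bot.read_finger_force(),bot.read_ft_force(),bot.read_clock())
bot.move_linear(p+[.20],speed=.12)
print(bot.read_gripper_width(),bot.read_finger_force(),bot.read_ft_force())
T=toolpose();im=bot.camera("wrist"); np.save("T5.npy",T)
s=bot.camera("side"); b=proj("side",T[:3,3])[0].astype(int); print(b,bot.read_clock())
s=cv2.resize(s[b[1]-60:b[1]+60,b[0]-60:b[0]+60,::-1],(400,400),interpolation=2)
cv2.imwrite("pics/w5.png",np.hstack([cv2.resize(im[150:350,221:421,::-1],(400,400),interpolation=2),s]))
E
```

```text
0.15233821114222348 31.475865840911865 [-4.2880654  -1.39137522 15.62368694] 11.425
0.15094442501456948 29.381875097751617 [0.06308356 0.11433779 0.17793215]
[312 182] 12.575
```

View pics/w5.png

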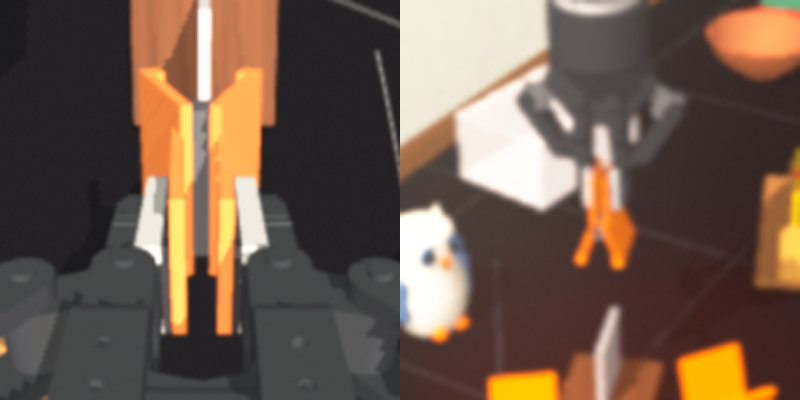

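```bash
python3 - <<'E'
from h import *
T=np.load("T5.npy")
tp=lambda x,y,z:(T@[x,y,z,1])[:3]
for y in(-.0125,.0125): print("tip far end",(proj("wrist",tp(.025,y,.038),T)-[221,150])*2,"side",((proj("side",tp(0,y,.038))-[312-60,182-60])*400/120+[400,0]))
bot.move_pose(st(-.0015,.04,.17),down(YW))
bot.wait(.2)
T=toolpose();im=bot.camera("wrist"); np.save("T6.npy",T); s=bot.camera("side"); b=proj("side",T[:3,3])[0].astype(int)
print(bot.read_gripper_width(),bot.read_finger_force(),b,bot.read_clock())
s=cv2.resize(s[b[1]-40:b[1]+40,b[0]-40:b[0]+40,::-1],(400,400),interpolation=2)
cv2.imwrite("pics/w6.png",np.hstack([cv2.resize(im[130:330,221:421,::-1],(400,400),interpolation=2),s]))
E
```

```text
tip far end [[161.37017378  74.09720598]] side [[618.77788684 243.26041532]]
tip far end [[244.17085627  74.16457896]] side [[588.26309813 240.54505046]]
0.15286474503902356 29.3822979927063 [372 152] 13.9917
```

View pics/w6.png

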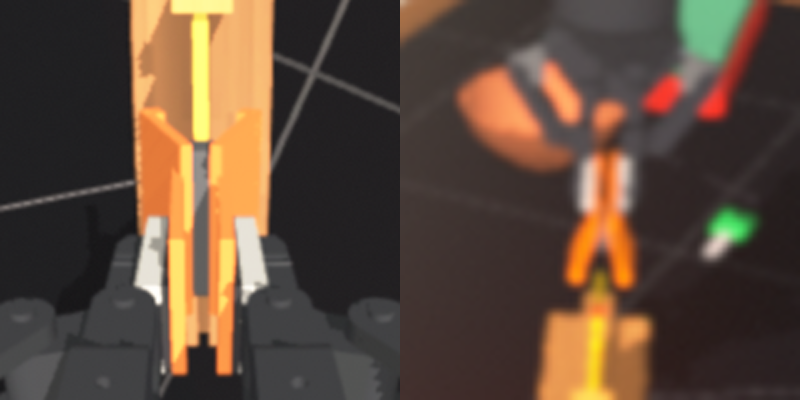

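```bash
python3 - <<'E'
from h import *
print(bot.move_linear(st(-.0012,.04,.1205),speed=.04,until_force=3))
bot.wait(.4)
T=toolpose();im=bot.camera("wrist"); s=bot.camera("side"); sc=bot.camera("scene")
print(bot.read_gripper_width(),bot.read_finger_force(),bot.read_ft_force(),bot.read_clock())
def crop(n,s):
    b=proj(n,T[:3,3])[0].astype(int)+[0,12]; return cv2.resize(s[b[1]-30:b[1]+30,b[0]-30:b[0]+30,::-1],(400,400),interpolation=2)
cv2.imwrite("pics/w7.png",np.vstack([np.hstack([cv2.resize(im[130:330,221:421,::-1],(400,400),interpolation=2),crop("side",s)])]))
cv2.imwrite("pics/w7s.png",crop("scene",sc))
E
```

```text
False
0.15267277908267513 29.382198750972748 [-0.45085965  0.24694353 -0.6858301 ] 15.9333
```

View pics/w7.png

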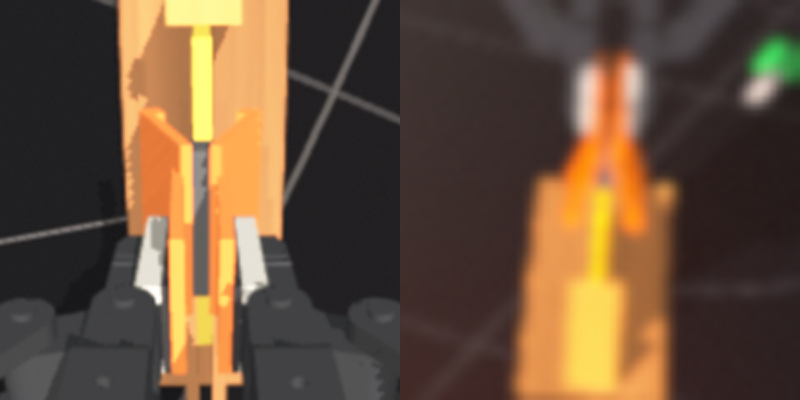

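View pics/w7s.png

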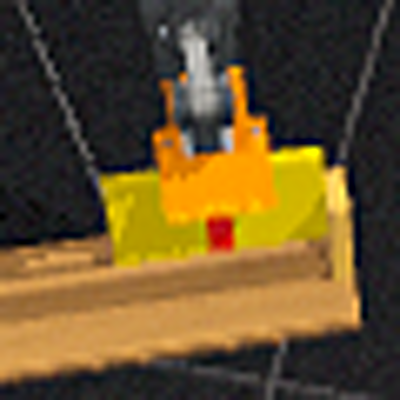

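```bash
python3 -c "
from cell import bot
print(bot.close_job())"
```

```text
the job is handed in; nothing more can be done
None
```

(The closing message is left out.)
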